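# Lock the sprung access cover with its quarter-turn cam

### The job

The blue access cover of the enclosure on the bench stands slightly ajar on its springy seal. Set your fingertips in the slot of the orange quarter-turn cam, press the cover fully down, and while pressing turn the cam a quarter turn clockwise (seen from above) to its stop so that the cover stays locked shut when you let go and move clear. Grasp, lift or shift nothing: do not pull the cover up, and leave the screwdriver, tape measure and spark plug beside the enclosure where they are.

Things in the scene. Friction and masses are not known exactly. Their poses are not given: they have to be found in the camera images.
- enclosure: Low grey steel enclosure fixed to the bench, 200 (x) x 220 (y) x 60 mm high; it carries the blue cover and the cam. Black cable glands stand out 18 mm on its +y side. Origin: centre of its underside, on the worktop; x points from its front edge to the hinge, y left, z up. The cover's hinge line is at x = +100, z = 60 mm; the cam axis at x = -40 mm, y = 0.
- panel (a joint): Hinge angle of the 4 mm blue cover, rad: 0 = flush shut (hard stop), grows as the front edge rises. A springy seal holds it ajar at about 0.085 (cam about 12 mm above its shut height). Holding it fully down at the cam takes about 5 N; not locked, it springs up again. Locked, it rises no more than about 4 mm at the front edge.
- cam (a joint): Angle of the orange cam, rad, growing clockwise seen from above: 0 = open (starts between 0 and 0.3), 1.571 = locked (hard stop). Turning takes about 0.06 N m plus the fingertip's rubbing; it stays where it is left. From about 1.0 rad on, its tongue slides under the keeper; if the cover is more than a few mm up, the tongue strikes the keeper there.
- cam_slot (a point): Centre of the slot's dark floor, on the cam axis; 68 mm above the worktop with the cover shut. The finger slot is 36 mm wide, 16 mm deep and runs across the whole 88 mm cam disc. x runs along the slot, y across, z up out of it; turns with the cam, tilts with the cover. At cam angle 0 x is the enclosure's x; locked, the slot is parallel to the front edge.
- cam_ring (a point): Centre of the top of the black ring round the cam disc, on the cam axis, 18 mm above the slot floor; fixed to the cover. Inside diameter about 90 mm, outside 108 mm: the fingers, shut together, fit in the slot up to about 26 mm from the axis. A white dot at the slot's -x end faces the ring's red dot (front) when open and its green dot (left, +y) when locked.
- screwdriver: Loose screwdriver with red handle, 214 x 29 x 29 mm, lying left of the enclosure; origin under its middle, long axis x. A bystander: not needed, not to be moved.
- measure: Loose yellow pocket tape measure, 34 x 76 x 60 mm high, standing in front of the enclosure; origin at its underside. A bystander.
- plug: Loose spark plug, 73 x 24 x 21 mm, lying in front of the enclosure; origin under its middle, long axis x. A bystander.

How it is judged:
On the way:
1. the fingers press the cover shut (hinge below 0.035 rad) with the cam not yet turned home (below 1.3 rad) (value of joint panel below 0.035 rad and value of joint cam below 1.3 rad and contact force between the fingers and enclosure above 1 N), for 0.05 s.
At the end, for the whole second after the job is handed in: The fastener is locked: cam angle above 1.38 rad (stop at 1.571), and with the robot clear the cover stays down by itself, hinge angle below 0.035 rad and still (value of joint panel below 0.035 rad and value of joint cam above 1.38 rad and velocity of joint panel below 0.05 rad/s); the robot touches nothing.
It fails at once if the cover is pulled up (hinge above 0.22 rad) (value of joint panel above 0.22 rad).
It fails at once if a bystander (screwdriver, tape measure, spark plug) is lifted or shifted by more than 20 mm (distance of any of screwdriver, measure, plug from where it was at the start of the episode above 0.02 m).
It also fails if it takes over 40 s, if anything falls off the work surface, if the arm or the gripper's body presses on something with over 40 N, if the wrist force passes 120 N, or if a joint passes its speed limit or range.

### The arm

A 6-joint arm with a two-finger parallel gripper is mounted at the origin on a cart in front of the work surface, level with it; the furniture and walls round the work are solid. World frame = base frame: x ahead of the robot, y to its left, z up, the work surface at z = 0. Lengths are in m, angles in rad, forces in N, time in s.
With the tool pointing down it reaches from about 0.35 to 0.775 m from the base axis. Payload 5.5 kg.
Tool frame: the origin (TCP) lies at the very end of the fingers, on their centre line; the grasp point (between the pads) lies 19 mm behind it; z points along the fingers, y is the line along which they close (so a half turn about z gives the same grasp; the last joint's range is limited). The gripper opens to 85 mm and grips with 20 to 120 N. Pads are 22 mm wide; open, the fingers measure 114 mm over their backs; the gripper's body (76 mm by 85 mm) begins 54 mm behind the grasp point. The pads swing forward as they close: fully open they stand 13 mm farther back than shut.
Start: joints at [-1.408, 0.313, 0.046, 1.304, 0, 1.431], TCP at [0.171, -0.549, 0.231] pointing down, gripper open.
Joint ranges: [-2.76, 2.76], [-0.86, 1.69], [-1.03, 1.26], [-2.2, 2.34], [-1.47, 1.5], [-3.14, 3.14]. Speed limits (rad/s): [2.57, 2.57, 3.14, 3.14, 3.14, 3.14].

### API

Orientations are given as a unit quaternion [w, x, y, z].
In Python, from workcell import env, cams, ticket, spotter gives the robot as it stands.
- The arm moves only by the tool jog_arm, never from a script. Its argument "increments" is a list that holds one entry, the list of rows, each a list of 7 numbers: the shift along the tool's x, y, z in units of 0.25 m (1.0 is 0.25 m), then the turn, a rotation vector about the tool's x, y, z in units of 180 degrees (1.0 is 180 degrees), then the closure in counts, from 0 (fully open) to 255 (shut). A call has 1 to 20 rows; each row shifts and turns the commanded pose from where the row before left it, along the tool's axes as they then stand; what a row does not reach is not made up. A row lasts 1/10 s, in which the tool goes at most 50 mm and 8.59 degrees, less where a joint would pass 70% of its speed; a pose out of reach is approached as far as the arm can. A call with a number of a shift or a turn outside -1 to 1 is refused whole. A call with a gripper value outside its range is refused whole. The fingers move at their own pace and stop on an object; "force" is the grip in N (left out, the last holds). Time passes only in rows, so rows that do not move let the fingers close. It gives the time, the measured TCP pose, the force, the opening and the grip force at its end, in the units of the state.
- env.get_state(): the state, without advancing time (a new reading comes with each control period).
- cams.read_camera(name): name is "scene" or "top" or "wrist"; returns a dict with "pixels" (384x512x3 uint8, red, green, blue), "fx", "fy", "cx", "cy" (pixels), "xyz" and "attitude" of the camera in the world; the wrist camera has in their place "mount" (4x4, takes a point from camera to tool coordinates, whose origin is the TCP and whose axes are the flange's). Camera axes: x right, y down, z forward; pixel columns grow to the right and rows downward; lengths in m; the calibration is good to about 2 mm. The wrist camera is an equidistant fisheye: a pixel r from the principal point sees the ray r / f radians off the axis. A picture is of the moment at which its call begins: read the wrist's pose just before it. There is no depth.
- ticket.hand_in(): hands the job in; it is judged then, once.
Trained networks look in the newest picture that a camera, given by its name, has taken for a name from the list of things; names that differ only in an ending like _2 or _b are one class to them, and where a whole thing is asked for, a point or a joint stands for the part that bears it (a point fixed in the world has none). Each returns a list of dicts, best first, with "conf" (0 to 1); they miss things now and then, are a little off and sometimes report something else, mostly with a low value. They report only what shows in the picture. A call takes as long as a camera call.
- spotter.find_in(target, camera): "uv" ([column, row] in pixels, amid what is visible of it).
- spotter.cut_out(target, camera): "region" (384x512 bool, what is visible of it) and "uv" ([column, row] in pixels, amid what is visible of it).
- spotter.landmark_of(target, camera): "uv" ([column, row] in pixels: a listed point, or the origin of a listed thing).
The state is a dict: "clock": time; "joint_pos": joint angles; "qvel": joint speeds; "tau": joint torques, N m; "tcp_pos": TCP position; "orientation": TCP orientation; "wrist_force": force on the tool from outside, world axes, zero at the start; "ft_torque": the same for the moment, N m; "finger_gap": finger opening in m; "grip_force": force on a finger pad.
Only numpy, scipy, OpenCV 4.12 (cv2) and the standard library are available. Lean on these libraries where they do the work, as an engineer would, in place of code of your own. Each camera call takes 0.05 s, during which the arm holds its last target. There are 200 camera calls.

## Working session

There is one attempt and no reset: what is moved stays moved. The work goes in short steps, Python scripts to look and compute and a tool call to move; the robot and the scene stay as the last step left them, time stands still between calls to the robot, and variables do not carry over. Pictures are saved under pics/ and viewed, at most 10 in all, crops included, and the job is handed in when it is done.

Besides the shell and the picture viewer there is one more tool, called after "Call:" by a JSON object that holds its "name" and its "arguments", one argument or row to a line. jog_arm: Moves the arm, as the interface text tells. Shifts and turns lie within -1 to 1; 1 stands for 0.25 m of shift or 180 degrees of turn. Its arguments: {"type":"object","properties":{"increments":{"type":"array"},"force":{"type":"number"}},"required":["increments"]}

```bash
mkdir -p pics
cat > h.py <<'E'
import numpy as np,cv2
from scipy.spatial.transform import Rotation as R
from workcell import env,cams,ticket,spotter
def rot(a):
    a=np.array(a,float)
    return a if a.shape==(3,3) else R.from_quat(a,scalar_first=True).as_matrix()
def ray(c,uv,st=None):
    x=(uv[0]-c['cx'])/c['fx'];y=(uv[1]-c['cy'])/c['fy']
    if 'mount' in c:
        r=np.hypot(x,y);d=np.array([np.sin(r)*x/r,np.sin(r)*y/r,np.cos(r)])
        M=np.array(c['mount']);Rt=rot(st['orientation'])
        return np.array(st['tcp_pos'])+Rt@M[:3,3],Rt@M[:3,:3]@d
    return np.array(c['xyz']),rot(c['attitude'])@np.array([x,y,1])
def atz(o,d,z): return o+d*(z-o[2])/d[2]
E
python3 - <<'E'
from h import *
s=env.get_state();print(s)
ims=[]
for n in ['top','scene']:
    c=cams.read_camera(n);cv2.imwrite(f'pics/{n}.png',c['pixels'][:,:,::-1]);print(n,c['xyz'],c['attitude'],c['fx'])
    for t,z in [('cam_slot',.08),('cam_ring',.098),('enclosure',0),('screwdriver',0),('measure',0),('plug',0)]:
        for f in spotter.landmark_of(t,n)[:2]:
            print(t,f['conf'],np.round(f['uv'],1),atz(*ray(c,f['uv']),z).round(4))
E
```

```text
{'clock': 0.0, 'joint_pos': array([-1.40761249e+00,  3.14001180e-01,  4.49900215e-02,  1.30361839e+00,
       -6.77627158e-06,  1.43121255e+00]), 'qvel': array([-0.00150472, -0.00018068, -0.00010881,  0.00095708,  0.00010372,
        0.00125407]), 'tau': array([ 4.51938604e-04, -4.80630219e+01,  2.98532438e+01,  1.92910794e-02,
        1.86513034e-05, -1.16093556e-06]), 'tcp_pos': array([ 0.17135721, -0.54833472,  0.23041296]), 'orientation': array([-9.16507403e-04,  9.88562922e-01,  1.50806200e-01, -1.42036874e-05]), 'wrist_force': array([ 0.50726279, -0.89189042, -0.20253161]), 'ft_torque': array([-0.04109817,  0.00042014,  0.03526601]), 'grip_force': 0.0, 'finger_gap': 0.08540906472028262}
top [0.35912302 0.3629455  0.93774006] [-0.05416663  0.71069869 -0.6985985   0.06271745] 354.68872826106076
cam_slot 0.81 [245.3 204.1] [0.4772 0.3605 0.08  ]
cam_ring 0.77 [248.7 203.8] [0.4756 0.3525 0.098 ]
enclosure 0.83 [253.9 192.1] [0.5211 0.3378 0.    ]
screwdriver 0.92 [197.3 171.9] [0.5737 0.4916 0.    ]
measure 0.75 [218.1 247.5] [0.3726 0.4293 0.    ]
plug 0.57 [262.  258.7] [0.3457 0.3143 0.    ]
plug 0.51 [253.4 194.9] [0.5135 0.339  0.    ]
scene [0.12018764 0.80232241 0.68552175] [ 0.1296419  -0.3191106   0.87035465 -0.35191504] 498.4052479099806
cam_slot 0.59 [274.1 198.7] [0.4708 0.3526 0.08  ]
cam_ring 0.72 [276.4 188.2] [0.4726 0.345  0.098 ]
enclosure 0.67 [174.4 253.5] [ 0.5661  0.503  -0.    ]
enclosure 0.57 [260.  214.8] [0.5113 0.3412 0.    ]
screwdriver 0.78 [174.9 252.1] [0.5676 0.5004 0.    ]
measure 0.25 [274.3 187.4] [0.5358 0.2697 0.    ]
plug 0.84 [347.4 252.7] [ 0.3413  0.3105 -0.    ]
```

View pics/top.png

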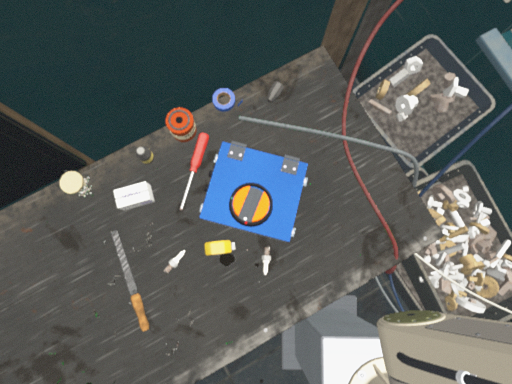

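View pics/scene.png

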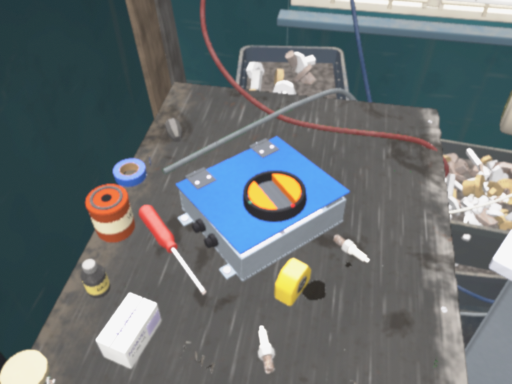

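The top view shows the blue cover, with the cam at about (251,204) and its slot running from lower left (245,219) to upper right (258,190). The tape measure is at (220,247), the plug at (266,261) and the screwdriver at (195,170). In the scene view the cam is at (275,195), which agrees.

Run:
```python
from h import *
c=cams.read_camera('top');im=c['pixels'][:,:,::-1].copy()
hsv=cv2.cvtColor(im,cv2.COLOR_BGR2HSV)
m=cv2.inRange(hsv,(105,150,80),(125,255,255))
n,l,st,ce=cv2.connectedComponentsWithStats(m);k=1+np.argmax(st[1:,4])
p=np.argwhere(l==k)[:,::-1].astype(np.float32)
b=cv2.boxPoints(cv2.minAreaRect(p))
for q in b: print(q,atz(*ray(c,q),.066).round(4))
o=cv2.inRange(hsv,(8,150,120),(22,255,255)); o[:, :225]=0;o[:,280:]=0;o[:180]=0;o[232:]=0
n,l,st,ce=cv2.connectedComponentsWithStats(o)
for i in range(1,n):
    if st[i,4]>40: print('orange',st[i,4],ce[i],atz(*ray(c,ce[i]),.098).round(4))
for f in spotter.cut_out('cam_ring','top')[:1]: print(f['conf'],f['uv'],f['region'].sum())
cv2.imwrite('pics/crop.png',cv2.resize(im[170:240,205:295],None,fx=8,fy=8,interpolation=cv2.INTER_CUBIC))
```

```text
[199.06839 217.48343] [0.4439 0.4736 0.066 ]
[219.78725 140.01288] [0.6431 0.4285 0.066 ]
[309.52026 164.01123] [0.5845 0.1996 0.066 ]
[288.8014  241.48178] [0.389  0.2527 0.066 ]
orange 279 [239.86738351 198.61290323] [0.4878 0.3738 0.098 ]
orange 270 [261.39259259 207.92222222] [0.4662 0.322  0.098 ]
0.84 [254.0, 192.5] 7225
```

View pics/crop.png

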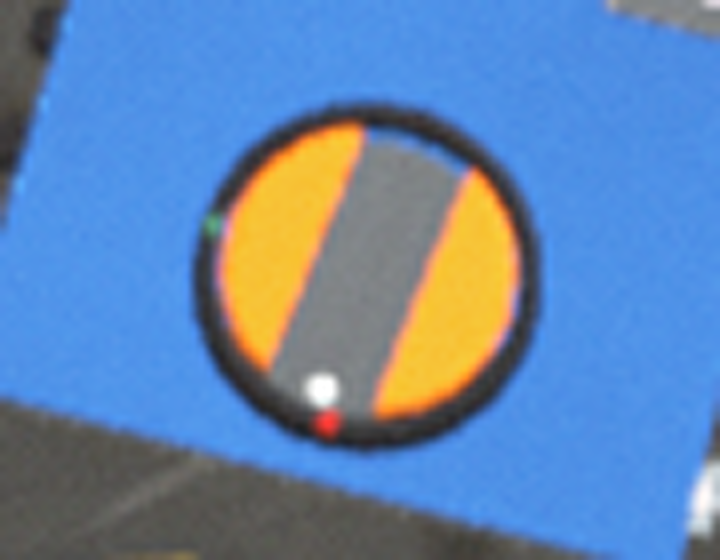

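Call:
{"name": "jog_arm", "arguments": {
  "increments": [
    [[0, 0, -0.02, 0, 0, -0.045, 100], [0, 0, -0.02, 0, 0, -0.045, 100], [0, 0, -0.02, 0, 0, -0.045, 100], [0, 0, -0.02, 0, 0, -0.045, 100], [0, 0, -0.02, 0, 0, -0.045, 100], [0, 0, -0.02, 0, 0, -0.045, 100], [0, 0, -0.02, 0, 0, -0.045, 100], [0, 0, -0.02, 0, 0, -0.045, 100], [0, 0, -0.02, 0, 0, -0.045, 100], [0, 0, -0.02, 0, 0, -0.045, 100], [0, 0, -0.02, 0, 0, -0.045, 100], [0, 0, -0.02, 0, 0, -0.045, 100], [0, 0, -0.02, 0, 0, -0.045, 120], [0, 0, -0.02, 0, 0, -0.045, 120]]
  ],
  "force": 60
}}

```text
clock: 2.2
tcp_pos: [0.1714, -0.5489, 0.3016]
orientation: [0.0, 0.414, 0.91, -0.0]
wrist_force: [0.1, 0.5, 0.2]
finger_gap: 0.0452
grip_force: 0.0
```

Call:
{"name": "jog_arm", "arguments": {
  "increments": [
    [[-0.065, 0.17, 0, 0, 0, -0.025, 120], [-0.065, 0.17, 0, 0, 0, -0.025, 120], [-0.065, 0.17, 0, 0, 0, -0.025, 120], [-0.065, 0.17, 0, 0, 0, -0.025, 120], [-0.065, 0.17, 0, 0, 0, -0.025, 120], [-0.065, 0.17, 0, 0, 0, -0.025, 120], [-0.065, 0.17, 0, 0, 0, -0.025, 120], [-0.065, 0.17, 0, 0, 0, -0.025, 120], [-0.065, 0.17, 0, 0, 0, -0.025, 120], [-0.065, 0.17, 0, 0, 0, -0.025, 120], [-0.065, 0.17, 0, 0, 0, -0.025, 120], [-0.065, 0.17, 0, 0, 0, -0.025, 120], [-0.065, 0.17, 0, 0, 0, -0.025, 120], [-0.065, 0.17, 0, 0, 0, -0.025, 120], [-0.065, 0.17, 0, 0, 0, -0.025, 120], [-0.065, 0.17, 0, 0, 0, -0.025, 120], [-0.065, 0.17, 0, 0, 0, -0.025, 120], [-0.065, 0.17, 0, 0, 0, -0.025, 120], [-0.065, 0.17, 0, 0, 0, -0.025, 120], [-0.065, 0.17, 0, 0, 0, -0.025, 120]]
  ]
}}

```text
clock: 4.2
tcp_pos: [0.5487, 0.1804, 0.3011]
orientation: [0.0, -0.35, 0.937, -0.0]
wrist_force: [0.6, -0.4, 0.9]
finger_gap: 0.0454
grip_force: 0.0
```

Call:
{"name": "jog_arm", "arguments": {
  "increments": [
    [[-0.0446, 0.14, 0, 0, 0, 0, 135], [-0.0446, 0.14, 0, 0, 0, 0, 135], [-0.0446, 0.14, 0, 0, 0, 0, 135], [-0.0446, 0.14, 0, 0, 0, 0, 135], [-0.0446, 0.14, 0, 0, 0, 0, 135], [0, 0, 0.1, 0, 0, -0.0367, 135], [0, 0, 0.1, 0, 0, -0.0367, 135], [0, 0, 0.1, 0, 0, -0.0367, 135], [0, 0, 0.1, 0, 0, -0.0367, 135], [0, 0, 0, 0, 0, 0, 135]]
  ]
}}

```text
clock: 5.2
tcp_pos: [0.4748, 0.3464, 0.1976]
orientation: [-0.003, -0.553, 0.833, 0.0]
wrist_force: [-0.4, -0.1, -0.3]
finger_gap: 0.0401
grip_force: 0.0
```

Run:
```python
from h import *
s=env.get_state();c=cams.read_camera('wrist');im=c['pixels'][:,:,::-1].copy()
print(s['tcp_pos'],s['orientation'],s['joint_pos'],s['finger_gap'],np.array(c['mount']).round(3),c['fx'],c['cx'],c['cy'])
for t,z in [('cam_slot',.08),('cam_ring',.098)]:
    for f in spotter.landmark_of(t,'wrist')[:2]: print(t,f['conf'],f['uv'],atz(*ray(c,f['uv'],s),z).round(4))
hsv=cv2.cvtColor(im,cv2.COLOR_BGR2HSV)
o=cv2.inRange(hsv,(8,150,100),(22,255,255))
n,l,st,ce=cv2.connectedComponentsWithStats(o)
for i in range(1,n):
    if st[i,4]>150: print('orange',st[i],ce[i],atz(*ray(c,ce[i],s),.098).round(4))
cv2.imwrite('pics/w1.png',im)
```

```text
[0.47479966 0.34644248 0.19761618] [-3.39424721e-03 -5.53393701e-01  8.32912852e-01  2.67023191e-04] [ 4.93870781e-01  3.54685416e-01  2.21571851e-02  1.24507690e+00
 -9.57281114e-05 -6.79003020e-01] 0.04013554167999215 [[-0.001 -0.954 -0.299  0.077]
 [ 1.    -0.001 -0.001 -0.   ]
 [ 0.    -0.299  0.954 -0.143]
 [ 0.     0.     0.     1.   ]] 297.3186396354542 256.30559054813955 190.71759973882277
cam_slot 0.9 [255.8, 188.4] [0.476  0.3482 0.08  ]
cam_ring 0.92 [251.8, 197.4] [0.4802 0.3493 0.098 ]
orange [ 210  143   91   32 2099] [256.11338733 161.07193902] [0.4645 0.3214 0.098 ]
orange [ 212  207   89   32 2143] [256.33924405 220.53709753] [0.485  0.3707 0.098 ]
```

View pics/w1.png

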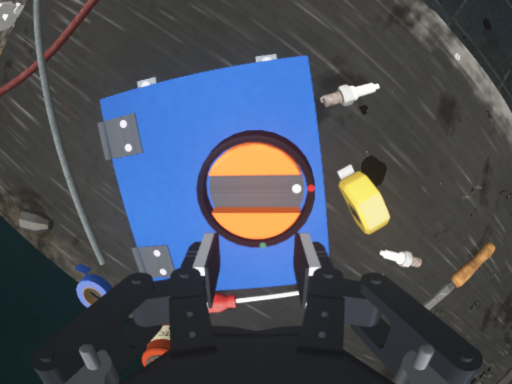

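The wrist view shows the slot level and centred at (256,190), with both fingers symmetric about column 256. The tool is aligned with the slot to within about 1.5 mm.

Call:
{"name": "jog_arm", "arguments": {
  "increments": [
    [[-0.006, -0.003, 0.07, 0, 0, 0, 135], [0, 0, 0.08, 0, 0, 0, 135], [0, 0, 0.08, 0, 0, 0, 135], [0, 0, 0.08, 0, 0, 0, 135], [0, 0, 0.07, 0, 0, 0, 135], [0, 0, 0.06, 0, 0, 0, 135], [0, 0, 0, 0, 0, 0, 135]]
  ]
}}

```text
clock: 6.05
tcp_pos: [0.4781, 0.3484, 0.0909]
orientation: [-0.001, -0.552, 0.834, -0.0]
wrist_force: [0.1, -0.7, 0.7]
finger_gap: 0.0404
grip_force: 0.0
```

Call:
{"name": "jog_arm", "arguments": {
  "increments": [
    [[0, 0, 0.02, 0, 0, 0, 135], [0, 0, 0.02, 0, 0, 0, 135], [0, 0, 0, 0, 0, 0, 135]]
  ]
}}

```text
clock: 6.35
tcp_pos: [0.4785, 0.3487, 0.0816]
orientation: [0.0, -0.553, 0.833, -0.0]
wrist_force: [-0.2, -0.8, -0.5]
finger_gap: 0.0404
grip_force: 0.0
```

Call:
{"name": "jog_arm", "arguments": {
  "increments": [
    [[0, 0, 0.016, 0, 0, 0, 135], [0, 0, 0.016, 0, 0, 0, 135], [0, 0, 0, 0, 0, 0, 135]]
  ]
}}

```text
clock: 6.65
tcp_pos: [0.4782, 0.3488, 0.0731]
orientation: [0.0, -0.553, 0.833, 0.0]
wrist_force: [-0.1, 0.9, 2.8]
finger_gap: 0.04
grip_force: 0.9
```

Call:
{"name": "jog_arm", "arguments": {
  "increments": [
    [[0, 0, 0.012, 0, 0, 0, 135], [0, 0, 0.012, 0, 0, 0, 135], [0, 0, 0, 0, 0, 0, 135]]
  ]
}}

```text
clock: 6.95
tcp_pos: [0.478, 0.3489, 0.067]
orientation: [-0.0, -0.553, 0.833, 0.0]
wrist_force: [-2.0, 1.7, 4.2]
finger_gap: 0.0401
grip_force: 1.9
```

Call:
{"name": "jog_arm", "arguments": {
  "increments": [
    [[0, 0, 0.012, 0, 0, 0, 135], [0, 0, 0.008, 0, 0, 0, 135], [0, 0, 0, 0, 0, 0, 135]]
  ]
}}

```text
clock: 7.25
tcp_pos: [0.4782, 0.349, 0.0662]
orientation: [0.001, -0.553, 0.833, 0.0]
wrist_force: [-9.1, -2.5, 27.9]
finger_gap: 0.0399
grip_force: 13.8
```

Call:
{"name": "jog_arm", "arguments": {
  "increments": [
    [[0, 0, -0.006, 0, 0, 0.0333, 135], [0, 0, 0, 0, 0, 0.0333, 135], [0, 0, 0, 0, 0, 0.0333, 135], [0, 0, 0, 0, 0, 0.0333, 135], [0, 0, 0, 0, 0, 0.0333, 135], [0, 0, 0, 0, 0, 0.0333, 135], [0, 0, 0, 0, 0, 0, 135]]
  ]
}}

```text
clock: 7.95
tcp_pos: [0.4776, 0.3472, 0.0663]
orientation: [-0.0, -0.268, 0.964, -0.001]
wrist_force: [-9.3, -5.9, 21.9]
finger_gap: 0.0403
grip_force: 10.9
```

Run:
```python
from h import *
s=env.get_state();c=cams.read_camera('wrist');im=c['pixels'][:,:,::-1].copy()
print(s['tcp_pos'],s['wrist_force'],s['ft_torque'],s['joint_pos'])
cv2.imwrite('pics/w2.png',im)
```

```text
[0.47760768 0.34716937 0.06627041] [-9.25657164 -5.91943353 21.94737357] [-1.31212029  1.79907103  0.03639603] [ 0.49382293  0.44070909 -0.18615609  0.94469436 -0.00230453 -0.04818814]
```

View pics/w2.png

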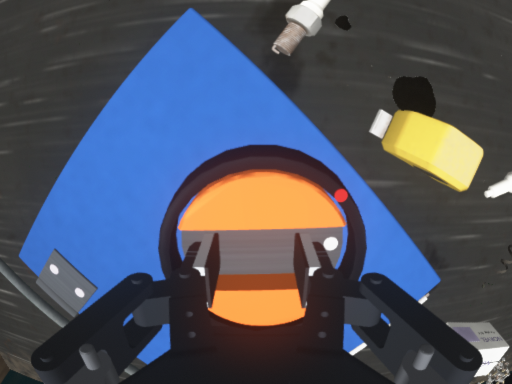

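The wrist view shows the fingers seated in the slot. The cam follows the tool: the white dot is at (330,243), well past the red dot at (341,195). The cover is down, so I'll keep turning.

Call:
{"name": "jog_arm", "arguments": {
  "increments": [
    [[0, 0, 0, 0, 0, 0.0333, 135], [0, 0, 0, 0, 0, 0.0333, 135], [0, 0, 0, 0, 0, 0.0333, 135], [0, 0, 0, 0, 0, 0.0333, 135], [0, 0, 0, 0, 0, 0.0333, 135], [0, 0, 0, 0, 0, 0.0333, 135], [0, 0, 0, 0, 0, 0, 135]]
  ]
}}

```text
clock: 8.7
tcp_pos: [0.4762, 0.346, 0.0662]
orientation: [-0.001, 0.043, 0.999, -0.002]
wrist_force: [-11.6, -9.7, 24.8]
finger_gap: 0.0401
grip_force: 12.8
```

Call:
{"name": "jog_arm", "arguments": {
  "increments": [
    [[0, 0, 0, 0, 0, 0.0333, 135], [0, 0, 0, 0, 0, 0.0333, 135], [0, 0, 0, 0, 0, 0.0333, 135], [0, 0, 0, 0, 0, 0, 135]]
  ]
}}

```text
clock: 9.1
tcp_pos: [0.4774, 0.3477, 0.0663]
orientation: [0.0, 0.198, 0.98, -0.001]
wrist_force: [-8.7, -4.2, 20.6]
finger_gap: 0.0401
grip_force: 15.5
```

Run:
```python
from h import *
s=env.get_state();c=cams.read_camera('wrist');im=c['pixels'][:,:,::-1].copy()
print(s['tcp_pos'],s['wrist_force'],s['ft_torque'],s['joint_pos'])
cv2.imwrite('pics/w3.png',im)
```

```text
[0.47740681 0.34766951 0.06625845] [-8.70961939 -4.22974771 20.55518158] [-0.89638093  1.68896678 -0.0405124 ] [ 0.49422221  0.44068675 -0.18622314  0.9443972  -0.00129869  0.8930246 ]
```

View pics/w3.png

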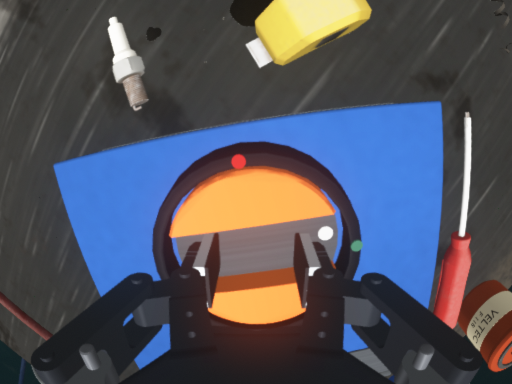

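The wrist view shows the slot nearly parallel to the front edge, with the white dot at (325,233) close to the green dot at (357,246). I'll push a little further to reach the stop.

Call:
{"name": "jog_arm", "arguments": {
  "increments": [
    [[0, 0, 0, 0, 0, 0.025, 135], [0, 0, 0, 0, 0, 0.025, 135], [0, 0, 0, 0, 0, 0.025, 135], [0, 0, 0, 0, 0, 0, 135]]
  ]
}}

```text
clock: 9.55
tcp_pos: [0.4754, 0.3518, 0.0666]
orientation: [-0.002, 0.306, 0.952, 0.002]
wrist_force: [-11.6, 8.4, 22.1]
finger_gap: 0.0402
grip_force: 86.8
```

Run:
```python
from h import *
s=env.get_state()
print(s['tcp_pos'],s['wrist_force'],s['ft_torque'],s['joint_pos'][5],s['tau'])
```

```text
[0.47544977 0.35182333 0.06655174] [-11.63032362   8.39066276  22.07254108] [0.92439096 3.37943322 2.95244186] 1.1210705770161487 [-11.10349685 -40.99495053  23.7231642   -4.02579591  -3.65557216
   3.24121892]
```

The moment has risen to about 3 N·m, so the cam is at its stop. I'll turn back to free the fingers, lift clear and look.

Call:
{"name": "jog_arm", "arguments": {
  "increments": [
    [[0, 0, 0, 0, 0, -0.025, 135], [0, 0, 0, 0, 0, -0.025, 135], [0, 0, -0.02, 0, 0, -0.015, 135], [0, 0, -0.02, 0, 0, 0, 135], [0, 0, -0.03, 0, 0, 0, 135], [0, 0, -0.06, 0, 0, 0, 135], [0, 0, -0.1, 0, 0, 0, 135], [0, 0, -0.15, 0, 0, 0, 135], [0, 0, -0.15, 0, 0, 0, 135], [0, 0, 0, 0, 0, 0, 135], [0, 0, 0, 0, 0, 0, 135]]
  ]
}}

```text
clock: 10.65
tcp_pos: [0.4802, 0.3487, 0.1979]
orientation: [0.002, 0.213, 0.977, 0.001]
wrist_force: [1.0, 0.0, -1.1]
finger_gap: 0.0401
grip_force: 0.0
```

Run:
```python
from h import *
s=env.get_state();c=cams.read_camera('wrist');im=c['pixels'][:,:,::-1].copy()
print(s['tcp_pos'],s['wrist_force'])
for t in ['cam_slot','cam_ring']:
    f=spotter.landmark_of(t,'wrist')[0];print(f)
hsv=cv2.cvtColor(im,cv2.COLOR_BGR2HSV)
o=cv2.inRange(hsv,(8,150,100),(22,255,255))
n,l,st,ce=cv2.connectedComponentsWithStats(o);P=[]
for i in range(1,n):
    if st[i,4]>800: print(st[i],atz(*ray(c,ce[i],s),.086).round(4)[:2])
cv2.imwrite('pics/w4.png',im)
```

```text
[0.48017051 0.34871902 0.19789676] [ 1.04047876  0.00702742 -1.08640985]
{'uv': [254.4, 174.6], 'conf': 0.74}
{'uv': [255.4, 187.3], 'conf': 0.61}
[ 213  131   79   32 1241] [0.446  0.3631]
```

View pics/w4.png

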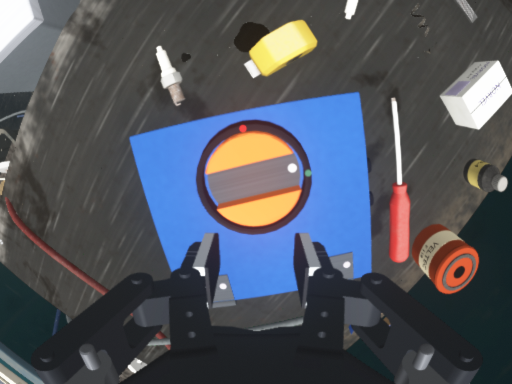

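The wrist view from above shows the white dot at (292,168) facing the green dot at (308,173), and the bystanders in place. Next I'll check the cam angle and cover height numerically.

Run:
```python
from h import *
s=env.get_state();c=cams.read_camera('wrist');im=c['pixels'][:,:,::-1].copy()
hsv=cv2.cvtColor(im,cv2.COLOR_BGR2HSV)
def ang(P): 
    v=cv2.fitLine(np.array(P,np.float32),cv2.DIST_HUBER,0,.01,.01).ravel()[:2];return np.degrees(np.arctan(v[1]/v[0]*1)) if 1 else 0
W=lambda uv,z:atz(*ray(c,uv,s),z)[:2]
o=cv2.inRange(hsv,(5,120,150),(25,255,255));b=cv2.inRange(hsv,(105,150,80),(125,255,255))
P=[W((u,np.where(o[125:165,u])[0].max()+125.5),.086) for u in range(222,286)]
Q=[W((u,np.where(b[80:145,u])[0].min()+79.5),.062) for u in range(145,350)]
print('slot edge',ang(P),'front edge',ang(Q),s['orientation'])
t=cams.read_camera('top')['pixels'][:,:,::-1]
c=cams.read_camera('scene')
f=spotter.landmark_of('cam_ring','scene')[0];print(f['conf'],f['uv'],atz(*ray(c,f['uv']),.086))
cv2.imwrite('pics/s2.png',cv2.resize(c['pixels'][130:310,120:400,::-1],None,fx=2.8,fy=2.8,interpolation=cv2.INTER_CUBIC))
```

```text
slot edge 68.68985 front edge 76.078964 [-4.84550146e-04  2.12869745e-01  9.77080130e-01 -8.10244334e-04]
0.89 [275.6, 195.5] [0.47007314 0.34973667 0.086     ]
```

View pics/s2.png

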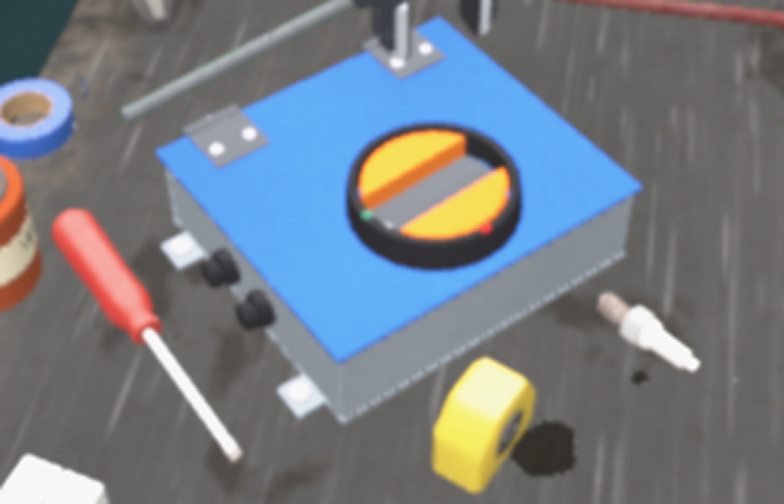

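Run:
```python
from h import *
s=env.get_state();c=cams.read_camera('wrist');im=c['pixels'][:,:,::-1].copy()
hsv=cv2.cvtColor(im,cv2.COLOR_BGR2HSV)
def ang(P): 
    v=cv2.fitLine(np.array(P,np.float32),cv2.DIST_HUBER,0,.01,.01).ravel()[:2];return np.degrees(np.arctan(v[1]/v[0]))
W=lambda uv,z:atz(*ray(c,uv,s),z)[:2]
o=cv2.inRange(hsv,(5,120,150),(25,255,255))
E=[(u,np.where(o[125:182,u])[0].max()+125.5) for u in range(216,286)]
print(E[::10])
print('slot edge',ang([W(e,.086) for e in E]))
```

```text
[(216, np.float64(175.5)), (226, np.float64(173.5)), (236, np.float64(170.5)), (246, np.float64(168.5)), (256, np.float64(165.5)), (266, np.float64(163.5)), (276, np.float64(161.5))]
slot edge 79.12018
```

The slot is within about 3° of the front edge, which puts the cam at about 1.52 rad. The scene picture shows the cover flush and the robot clear.

```bash
python3 -c "
from workcell import ticket
print(ticket.hand_in())"
```

```text
the job is handed in; nothing more can be done
None
```

I pressed the cover shut and turned the cam clockwise to its stop. It measures about 1.52 rad, with the cover flush, the bystanders undisturbed and the arm clear, and I've handed the job in; no verdict came back.

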